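# Ease the incubator shutter shut

### The job

Close the card incubator: slide its shutter away from the robot until both of its ends are fully home against the rear wall, covering the two test cards. The track is sticky and the shutter jams when one end gets well ahead of the other, so push its two upright pegs in turn, a part of the way each time, and never force it when it jams. Let go when it is shut.

Things in the scene. Friction and masses are not known exactly. Their poses are not given: they have to be found in the camera images.
- incubator: Low white box fixed to the worktop, 306 mm wide (its y). Axes: x away from the robot (turned up to 0.25 rad), y left, z up; origin on the worktop, box x -105 to +80 mm, top z 39 mm. A fixed hood (x -105 to -5, y -62 to +62 mm) covers the middle of the near half, a timer on it (x -95 to -20, y -40 to +40 mm) reaches z 57 mm. The far half is an open bay with two test cards.
- shutter_mid (a point): Centre of the grey shutter's plate top (z 27.5 mm): 80 mm deep, 260 mm wide, under the hood at the start. It slides along the box's x in side tracks with 2.6 mm side play. Free, it needs 8 to 15 N (bumps to 30 N). Pushed at one end it pivots about the other end and wedges solid when one peg is 20 to 28 mm ahead; pushing the lagging peg frees it. Shut: x = +26 mm in the box's frame.
- peg_left (a point): Point on the axis, at z 60 mm, of the upright round steel peg at the shutter's left (+y) end: 16 mm in diameter, z 32 to 87 mm with a grey cap 17 mm in diameter. In the box's frame it starts at x about -60 to -30 mm, y about +95 mm; fully shut it is at x = +26 mm. x axis along the shutter's travel.
- peg_right (a point): The same point of the like peg at the shutter's right (-y) end, y about -95 mm in the box's frame; fully shut it is also at x = +26 mm. The pegs stand 190 mm apart.

How it is judged (in metres and radians):
At the end, for the whole second after the job is handed in: Both ends of the shutter are home: each peg is within 12 mm of its fully shut place (x = +26 mm in the incubator's frame), and nothing is touched (x of each of peg_left, peg_right in the frame of incubator above 0.014 m).
It fails at once if the shutter is forced (pushed with more than 60 N) (contact force between the fingers and incubator above 60 N).
It also fails if it takes over 64 s, if anything falls off the work surface, if the arm or the gripper's body presses on something with over 40 N, if the wrist force passes 120 N, or if a joint passes its speed limit or range.

### The arm

A 6-joint arm with a two-finger parallel gripper is mounted at the origin on a cart in front of the work surface, level with it; the furniture and walls round the work are solid. World frame = base frame: x ahead of the robot, y to its left, z up, the work surface at z = 0. Lengths are in mm, angles in degrees, forces in N, time in s.
With the tool pointing down it reaches from about 350 to 850 mm from the base axis. Payload 8.1 kg.
Tool frame: the origin (TCP) lies midway between the tips of the shut fingers; the grasp point (between the pads) lies 19 mm behind it; z points along the fingers, y is the direction in which the jaws open and shut (so a half turn about z gives the same grasp; the last joint's range is limited). The gripper opens to 85 mm and grips with 20 to 120 N. Pads are 22 mm wide; open, the fingers measure 114 mm over their backs; the gripper's body (76 mm by 85 mm) begins 54 mm behind the grasp point. The pads swing forward as they close: fully open they stand 13 mm farther back than shut.
Start: joints at [-68.491, 7.471, 85.268, -0, 87.261, -4.893], TCP at [266.819, -537.413, 231.292] pointing down, gripper open.
Joint ranges: [-169.43, 169.43], [-51.17, 129.36], [1.28, 143.12], [-76.62, 256.62], [0, 156.53], [-152.29, 152.29]. Speed limits (degrees/s): [136.94, 136.94, 159.86, 180, 180, 180].

### API

Orientations are given as [roll, pitch, yaw] about the fixed x, y, z axes, in that order (R = Rz(yaw) Ry(pitch) Rx(roll)).
In Python, from bench import telemetry, snapshot, camera_params, job gives the robot as it stands. The module is installed in compiled form; this text tells all that it offers.
- The arm moves only by the shell command python3 -m jog 'ROWS' [FORCE]. ROWS is JSON, a list that holds one entry, the list of rows, each a list of 7 numbers: the shift along the tool's x, y, z in units of 50 mm (1.0 is 50 mm), then the turn, a rotation vector about the tool's x, y, z in units of 2 pi rad (1.0 is 2 pi rad), then the opening, from 0 (shut) to 1 (fully open). In form: [[[dx, dy, dz, rx, ry, rz, claw], ...]]. A call has 1 to 12 rows; each row shifts and turns the commanded pose from where the row before left it, along the tool's axes as they then stand; what a row does not reach is not made up. A row lasts 1/8 s, in which the tool goes at most 62.5 mm and 10.7 degrees, less where a joint would pass 70% of its speed; a pose out of reach is approached as far as the arm can. A call with a number of a shift or a turn outside -1 to 1 is refused whole. A call with a gripper value outside its range is refused whole. The fingers move at their own pace and stop on an object; FORCE is the grip in N (left out, the last holds). Time passes only in rows, so rows that do not move let the fingers close. It gives the time, the measured TCP pose, the force and the opening at its end, in the units of the state.
- telemetry.sense(): the state, without advancing time (a new reading comes with each control period).
- snapshot(name): name is "scene" or "top" or "wrist"; returns (picture, depth): 400x640x3 uint8, red, green, blue; 400x640 float32, mm along the optical axis (not along the pixel's ray), 0 where there is no reading.
- camera_params(name): a dict with "K" (3x3 intrinsics, pixels), "D" ([k1, k2, p1, p2, k3] as OpenCV has them; the pictures are not rectified), "extrinsics" (4x4, takes a point from camera to world coordinates). Camera axes: x right, y down, z forward; pixel columns grow to the right and rows downward; lengths in mm; the calibration is good to about 2 mm. A picture is of the moment at which its call begins: read the wrist's pose just before it. camera_params takes no time and is no camera call; for the wrist camera it gives the pose at the moment of the call.
- job.hand_in(): hands the job in, once; it reports no verdict.
The state is a dict: "time": time; "joint_pos": joint angles; "qd": joint speeds; "joint_efforts": joint torques, N m; "tool_pos": TCP position; "tcp_rot": TCP orientation; "ft_force": force on the tool from outside, world axes, zero at the start; "wrist_torque": the same for the moment, N m; "finger_gap": finger opening in mm.
Only numpy, scipy, OpenCV 4.12 (cv2) and the standard library are available. Lean on these libraries where they do the work, as an engineer would, in place of code of your own. Each camera call takes 0.05 s, during which the arm holds its last target. There are 200 camera calls.

## Working session

There is one attempt and no reset: what is moved stays moved. The work goes in short steps, Python scripts to look and compute and a shell command to move; the robot and the scene stay as the last step left them, time stands still between calls to the robot, and variables do not carry over. Pictures are saved under pics/ and viewed, about 8 in all and at most 12, crops included, and the job is handed in when it is done.

```bash
mkdir -p pics; python3 - <<'E'
from bench import telemetry, snapshot, camera_params
import cv2,numpy as np
print(telemetry.sense())
for n in("top","scene"):
    p,d=snapshot(n); cv2.imwrite(f"pics/{n}0.png",p[:,:,::-1]); np.savez(f"pics/{n}0.npz",p=p,d=d)
    print(camera_params(n))
E
```

```text
{'time': 0.0, 'joint_pos': array([-6.84914305e+01,  7.51559334e+00,  8.53324370e+01, -1.27071084e-03,
        8.72622623e+01, -4.89599711e+00]), 'qd': array([-0.09832082, -0.02143026, -0.05778829, -0.01890853,  0.12368082,
       -0.03158844]), 'joint_efforts': array([ 2.74446265e-04, -5.69398284e+01, -5.00548983e+01, -3.84692248e-04,
        1.50016072e-02,  6.26926453e-05]), 'tool_pos': array([ 266.59580578, -536.87181207,  230.20912739]), 'tcp_rot': array([-1.79890001e+02, -8.14866703e-03,  2.64046207e+01]), 'ft_force': array([ 0.83242288, -0.16541583, -0.41722558]), 'wrist_torque': array([ 0.01903453, -0.01426072,  0.0057575 ]), 'finger_gap': 85.78042878828018}
{'K': array([[399.46033478,   0.        , 315.99452509],
       [  0.        , 399.46033478, 209.61474596],
       [  0.        ,   0.        ,   1.        ]]), 'D': array([-0.08377629,  0.        ,  0.        ,  0.        ,  0.        ]), 'extrinsics': array([[-5.28370101e-03, -9.90046324e-01,  1.40642667e-01,
         4.02747648e+02],
       [-9.99928752e-01,  6.73635024e-03,  9.85457878e-03,
         3.07897485e+01],
       [-1.07039078e-02, -1.40580578e-01, -9.90011377e-01,
         8.94405452e+02],
       [ 0.00000000e+00,  0.00000000e+00,  0.00000000e+00,
         1.00000000e+00]])}
{'K': array([[518.48067298,   0.        , 315.09903007],
       [  0.        , 518.48067298, 199.66024975],
       [  0.        ,   0.        ,   1.        ]]), 'D': array([0.05013234, 0.        , 0.        , 0.        , 0.        ]), 'extrinsics': array([[-6.45385122e-01, -4.31835463e-01,  6.30076327e-01,
        -1.52765764e+01],
       [-7.63853423e-01,  3.67500613e-01, -5.30538639e-01,
         4.85721058e+02],
       [-2.44803791e-03, -8.23687703e-01, -5.67038424e-01,
         5.23112489e+02],
       [ 0.00000000e+00,  0.00000000e+00,  0.00000000e+00,
         1.00000000e+00]])}
```

View pics/top0.png

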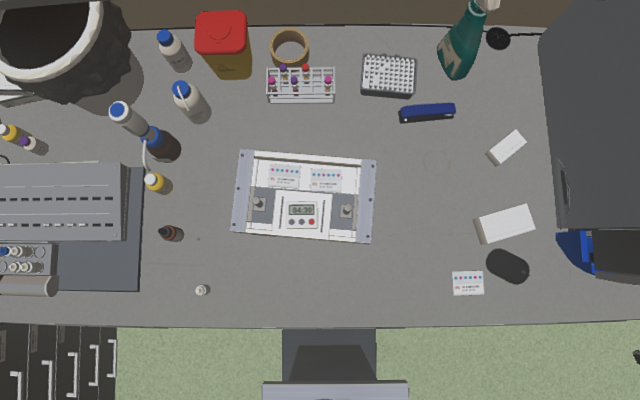

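View pics/scene0.png

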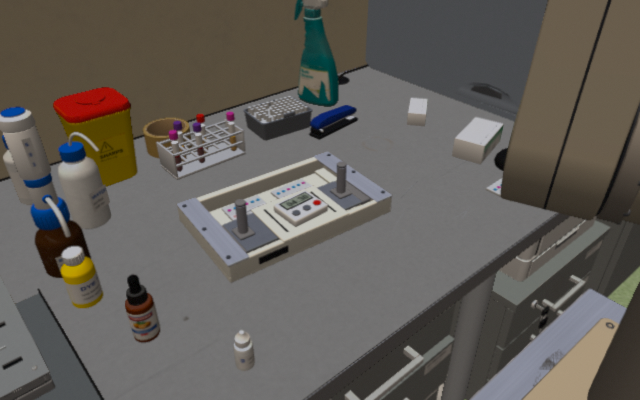

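The top view shows the incubator at about cols 231–376, rows 150–243, slightly turned. The left peg is near (258,203) and the right near (347,210). The scene view shows the pegs at about (241,215) and (341,178), with nothing around them.

```bash
cat > h.py <<'E'
import numpy as np, cv2
from bench import camera_params
def ray(n,uv,z):
    c=camera_params(n); T=c["extrinsics"]
    q=cv2.undistortPoints(np.array(uv,float).reshape(-1,1,2),c["K"],c["D"]).reshape(-1,2)
    d=np.c_[q,np.ones(len(q))]@T[:3,:3].T; o=T[:3,3]
    return o+d*((z-o[2])/d[:,2])[:,None]
def world(n,D):
    c=camera_params(n);T=c["extrinsics"];h,w=D.shape
    uv=np.stack(np.meshgrid(np.arange(w),np.arange(h)),-1).reshape(-1,1,2).astype(float)
    q=cv2.undistortPoints(uv,c["K"],c["D"]).reshape(-1,2)
    P=np.c_[q,np.ones(len(q))]*D.reshape(-1,1)
    return (P@T[:3,:3].T+T[:3,3]).reshape(h,w,3)
E
python3 - <<'E'
from h import *
f=np.load("pics/top0.npz");p,d=f["p"],f["d"];W=world("top",d)
c=cv2.resize(p[140:260,220:390,::-1],None,fx=4.5,fy=4.5,interpolation=cv2.INTER_CUBIC);cv2.imwrite("pics/crop0.png",c)
sub=W[140:260,220:390];z=sub[...,2]
print("table z",np.median(W[260:290,240:420,2]))
m=((z>29)).astype(np.uint8)
n,l,s,ce=cv2.connectedComponentsWithStats(m);k=1+np.argmax(s[1:,4])
q=sub[l==k]; r=cv2.minAreaRect(q[:,:2].astype(np.float32));print("box",r,cv2.boxPoints(r))
for lo in(66,75):
  m=((z>lo)&(d[140:260,220:390]>0)).astype(np.uint8);n,l,s,ce=cv2.connectedComponentsWithStats(m)
  for i in range(1,n):print(lo,s[i],ce[i]+[220,140],sub[l==i].mean(0),sub[l==i].max(0))
E
```

```text
table z 0.10487695218733961
box ((528.87841796875, 69.58477020263672), (305.14605712890625, 243.8202667236328), 84.58875274658203) [[393.12338 -70.81173]
 [635.85706 -93.80489]
 [664.6334  209.98126]
 [421.89978 232.97443]]
66 [32 56  9  9 62] [256.25806452 200.25806452] [538.10995961 161.91399356  84.5691675 ] [547.39029233 170.43754146  90.7833707 ]
66 [123  64   9   9  57] [346.71929825 207.70175439] [521.33808282 -24.11556016  84.39109649] [528.9109558  -16.42574458  89.66145   ]
75 [32 56  9  9 59] [256.11864407 200.08474576] [538.36303231 162.10016701  85.26626697] [547.39029233 170.43754146  90.7833707 ]
75 [123  64   9   8  52] [346.88461538 207.42307692] [521.70338087 -24.36696218  85.88767495] [528.9109558  -16.42574458  89.66145   ]
```

View pics/crop0.png

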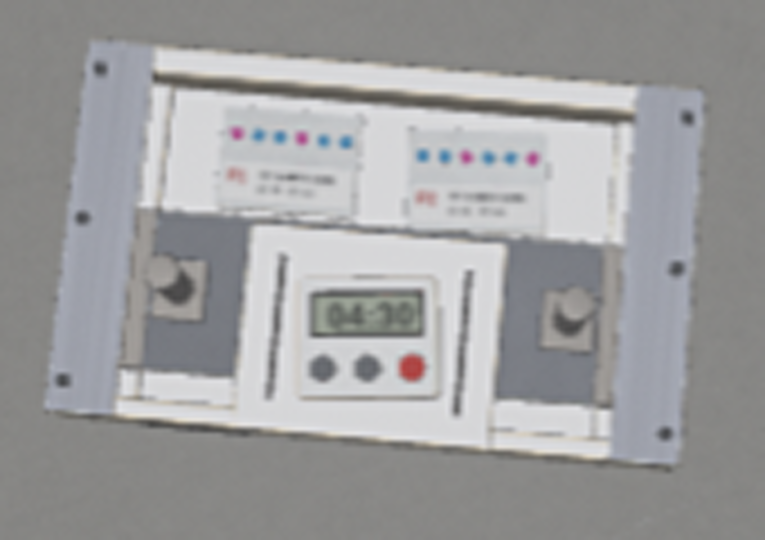

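The enlarged crop shows the box-top corners at crop pixels (92,41), (704,90), (678,466) and (45,410). The peg caps are at (163,272) left and (577,304) right. I'll cast these onto their planes.

```bash
cat >> h.py <<'E'
def box(C):  # corners RL,RR,FR,FL in world xy -> origin, yaw
    ob=np.array([[80,153],[80,-153],[-105,-153],[-105,153.]])
    M,_=cv2.estimateAffinePartial2D(ob,C[:,:2].astype(float))
    th=np.arctan2(M[1,0],M[0,0]);return M[:,2],th,np.hypot(M[0,0],M[1,0])
E
python3 - <<'E'
from h import *
f=lambda a:(np.array(a,float)+.5)/4.5-.5+[220,140]
C=ray("top",f([[92,41],[704,90],[678,466],[45,410]]),39);print(C)
o,th,s=box(C);print("origin",o,"yaw",np.degrees(th),"scale",s)
R=np.array([[np.cos(th),-np.sin(th)],[np.sin(th),np.cos(th)]])
P=ray("top",f([[163,272],[577,304]]),87);print("pegs",P,"in box",(P[:,:2]-o)@R)
# rail-edge plate line: rear edge of plate visible crop pts z27.5
Q=ray("top",f([[150,208],[247,222],[508,238],[600,246]]),27.5);print("plate rear edge in box",(Q[:,:2]-o)@R)
E
```

```text
[[662.38356899 207.70129384  39.        ]
 [634.76688059 -93.76841738  39.        ]
 [450.99322675 -76.42564828  39.        ]
 [479.47018489 226.21985141  39.        ]]
origin [569.25556822  64.7684453 ] yaw -5.3802560719325925 scale 0.9925410389624971
pegs [[538.14111449 162.41690074  87.        ]
 [522.05736873 -26.24091072  87.        ]] in box [[-40.13340477  94.30079481]
 [-38.45674587 -95.0339498 ]]
plate rear edge in box [[   0.15171309  114.86264594]
 [  -2.74764577   66.2854247 ]
 [   0.35038201  -62.19079516]
 [   0.301815   -107.40617353]]
```

Box origin is about (569, 65), yaw −5.4°. The pegs are at box x ≈ −40 (left) and −38.5 (right), so each has about 65 mm to travel. I'll turn the tool to the box's axes, shut the fingers, and move behind the right peg.

```bash
python3 -m jog '[[[0,0,0,0,0,0.0294,0],[0,0,0,0,0,0.0294,0],[0,0,0,0,0,0.0294,0],[0.3,-0.97,0,0,0,0,0],[0.3,-0.97,0,0,0,0,0],[0.3,-0.97,0,0,0,0,0],[0.3,-0.97,0,0,0,0,0],[0.3,-0.97,0,0,0,0,0],[0.3,-0.97,0,0,0,0,0],[0.3,-0.97,0,0,0,0,0],[0,0,0,0,0,0,0],[0,0,0,0,0,0,0]]]' 20
cat >> h.py <<'E'
O=np.array([569.26,64.77]);TH=np.radians(-5.38);RB=np.array([[np.cos(TH),-np.sin(TH)],[np.sin(TH),np.cos(TH)]])
def st():
    from bench import telemetry
    s=telemetry.sense();f=np.array(s["ft_force"])
    print("t %.2f"%s["time"],"box xy",((s["tool_pos"][:2]-O)@RB).round(1),"z",s["tool_pos"][2].round(1),"rpy",s["tcp_rot"].round(2),"F box",(f[:2]@RB).round(1),f[2].round(1),"gap",round(s["finger_gap"],1))
E
python3 -c "from h import *;st()"
```

```text
time: 1.6
tool_pos: [402.8, -209.3, 231.1]
tcp_rot: [180.0, 0.0, -5.3]
ft_force: [0.7, -0.3, -0.1]
finger_gap: -0.1
t 1.60 box xy [-140.  -288.4] z 231.1 rpy [ 1.7999e+02  3.0000e-02 -5.3000e+00] F box [ 0.7 -0.3] -0.1 gap -0.1
```

```bash
python3 -m jog '[[[0.3,-0.967,0,0,0,0,0],[0.3,-0.967,0,0,0,0,0],[0.3,-0.967,0,0,0,0,0],[0.3,-0.967,0,0,0,0,0],[0,0,0.85,0,0,0,0],[0,0,0.85,0,0,0,0],[0,0,0.85,0,0,0,0],[0,0,0.83,0,0,0,0],[0,0,0,0,0,0,0],[0,0,0,0,0,0,0]]]' >/dev/null
python3 - <<'E'
from h import *;st()
from bench import snapshot
p,d=snapshot("scene");cv2.imwrite("pics/s1.png",cv2.resize(p[120:300,150:430,::-1],None,fx=2.8,fy=2.8))
E
```

```text
t 2.85 box xy [-78.9 -95.8] z 63.7 rpy [ 1.7999e+02 -7.0000e-02 -5.4300e+00] F box [-0.7  0.2] 0.6 gap 0.4
```

View pics/s1.png

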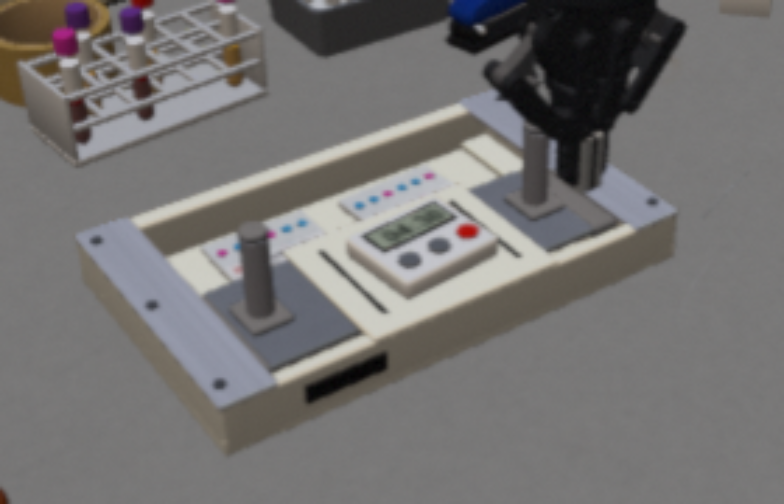

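The fingers, at about (580,165), stand just behind the right peg at (537,170). I'll close in gently to find contact.

```bash
python3 -m jog '[[[0.18,0,0,0,0,0,0],[0.18,0,0,0,0,0,0],[0.06,0,0,0,0,0,0],[0.06,0,0,0,0,0,0]]]' >/dev/null; python3 -c "from h import *;st()"
python3 -m jog '[[[0.06,0,0,0,0,0,0],[0.06,0,0,0,0,0,0]]]' >/dev/null; python3 -c "from h import *;st()"
```

```text
t 3.40 box xy [-56.4 -94.8] z 62.2 rpy [ 1.80e+02  1.00e-01 -5.34e+00] F box [-8.1  0.1] 5.3 gap -0.0
t 3.65 box xy [-52.1 -94.9] z 61.6 rpy [179.99   0.3   -5.34] F box [-11.4  -1.2] 7.5 gap -0.1
```

```bash
python3 -m jog '[[[0.05,0,0,0,0,0,0],[0.05,0,0,0,0,0,0]]]' >/dev/null; python3 -c "from h import *;st()"
python3 -m jog '[[[0.05,0,0,0,0,0,0],[0,0,0,0,0,0,0]]]' >/dev/null; python3 -c "from h import *;st()"
```

```text
t 3.90 box xy [-47.1 -94.9] z 61.6 rpy [179.99   0.29  -5.34] F box [-11.2  -0.4] 6.8 gap 0.1
t 4.15 box xy [-43.8 -94.9] z 61.8 rpy [179.99   0.19  -5.34] F box [-5.1  0. ] 3.6 gap 0.1
```

```bash
python3 -m jog '[[[-0.6,0,0,0,0,0,0],[0,-0.95,-0.15,0,0,0,0],[0,-0.95,0,0,0,0,0],[0,-0.95,0,0,0,0,0],[0,-0.95,0.15,0,0,0,0],[0,0,0,0,0,0,0]]]' >/dev/null; python3 -c "from h import *;st()"
python3 -m jog '[[[0.12,0,0,0,0,0,0],[0.06,0,0,0,0,0,0],[0.06,0,0,0,0,0,0],[0.06,0,0,0,0,0,0]]]' >/dev/null; python3 -c "from h import *;st()"
```

```text
t 4.90 box xy [-73.4  98. ] z 61.7 rpy [-1.7998e+02  5.0000e-02 -5.1300e+00] F box [0.2 0.4] 0.3 gap 0.1
t 5.40 box xy [-57.1  94.5] z 62.4 rpy [-1.80e+02 -1.00e-02 -5.42e+00] F box [ 1.1 -0.1] -0.2 gap 0.3
```

```bash
python3 -m jog '[[[0.06,0,0,0,0,0,0],[0.06,0,0,0,0,0,0],[0.06,0,0,0,0,0,0]]]' >/dev/null; python3 -c "from h import *;st()"
python3 -m jog '[[[0.06,0,0,0,0,0,0],[0.06,0,0,0,0,0,0]]]' >/dev/null; python3 -c "from h import *;st()"
```

```text
t 5.78 box xy [-50.4  95.1] z 62.0 rpy [179.98   0.25  -5.35] F box [-12.1   0.5] 7.7 gap -0.3
t 6.03 box xy [-44.4  95.4] z 62.1 rpy [-179.99    0.25   -5.33] F box [-11.8   1.3] 8.2 gap -0.1
```

```bash
python3 - <<'E'
from h import *
from bench import snapshot
p,d=snapshot("top");cv2.imwrite("pics/top2.png",cv2.resize(p[140:260,220:390,::-1],None,fx=4.5,fy=4.5,interpolation=cv2.INTER_CUBIC))
E
```

```text
(no output)
```

View pics/top2.png

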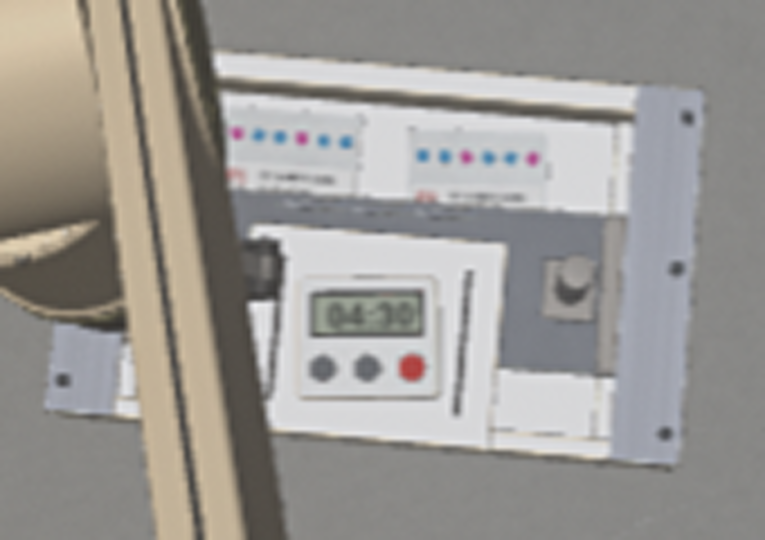

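The right cap has moved from row 304 to about row 270, roughly 15 mm. The plate's rear edge now shows past the hood, parallel to the box. Continuing on the left peg.

```bash
python3 -m jog '[[[0.06,0,0,0,0,0,0],[0.06,0,0,0,0,0,0]]]' >/dev/null; python3 -c "from h import *;st()"
python3 -m jog '[[[0.06,0,0,0,0,0,0],[0.06,0,0,0,0,0,0],[0,0,0,0,0,0,0]]]' >/dev/null; python3 -c "from h import *;st()"
```

```text
t 6.33 box xy [-38.4  95.5] z 62.0 rpy [-179.99    0.24   -5.33] F box [-11.2   1.4] 8.3 gap 0.1
t 6.70 box xy [-31.5  95.4] z 62.1 rpy [-1.7999e+02  1.3000e-01 -5.3400e+00] F box [-5.4  0.7] 2.9 gap 0.0
```

```bash
python3 -m jog '[[[-0.6,0,0,0,0,0,0],[0,0.95,-0.15,0,0,0,0],[0,0.95,0,0,0,0,0],[0,0.95,0,0,0,0,0],[0,0.95,0.15,0,0,0,0],[0,0,0,0,0,0,0],[0,0,0,0,0,0,0]]]' >/dev/null; python3 -c "from h import *;st()"
python3 -m jog '[[[0.18,0,0,0,0,0,0],[0.06,0,0,0,0,0,0],[0.06,0,0,0,0,0,0],[0.06,0,0,0,0,0,0],[0.06,0,0,0,0,0,0]]]' >/dev/null; python3 -c "from h import *;st()"
python3 -m jog '[[[0.06,0,0,0,0,0,0],[0.06,0,0,0,0,0,0]]]' >/dev/null; python3 -c "from h import *;st()"
```

```text
t 7.58 box xy [-60.3 -94.8] z 62.4 rpy [-179.98   -0.     -5.41] F box [-0.2 -1.1] -0.5 gap -0.2
t 8.20 box xy [-39.2 -94.8] z 62.3 rpy [180.     0.    -5.34] F box [-0.2 -0. ] -0.4 gap -0.2
t 8.45 box xy [-35.4 -95. ] z 61.9 rpy [179.99   0.27  -5.35] F box [-11.   -1.6] 8.3 gap -0.0
```

```bash
python3 -m jog '[[[0.06,0,0,0,0,0,0],[0.06,0,0,0,0,0,0],[0.06,0,0,0,0,0,0]]]' >/dev/null; python3 -c "from h import *;st()"
python3 -m jog '[[[0.06,0,0,0,0,0,0],[0.06,0,0,0,0,0,0],[0,0,0,0,0,0,0]]]' >/dev/null; python3 -c "from h import *;st()"
```

```text
t 8.82 box xy [-26.4 -95.1] z 61.9 rpy [179.98   0.27  -5.35] F box [-10.8  -1.2] 8.8 gap -0.0
t 9.20 box xy [-19.3 -95.1] z 62.0 rpy [ 1.7999e+02  1.3000e-01 -5.3600e+00] F box [-3.9 -1.1] 2.4 gap 0.4
```

```bash
python3 -m jog '[[[-0.6,0,0,0,0,0,0],[0,-0.95,-0.15,0,0,0,0],[0,-0.95,0,0,0,0,0],[0,-0.95,0,0,0,0,0],[0,-0.95,0.15,0,0,0,0],[0,0,0,0,0,0,0],[0.2,0,0,0,0,0,0],[0.06,0,0,0,0,0,0],[0.06,0,0,0,0,0,0]]]' >/dev/null; python3 -c "from h import *;st()"
python3 -m jog '[[[0.06,0,0,0,0,0,0],[0.06,0,0,0,0,0,0],[0.06,0,0,0,0,0,0]]]' >/dev/null; python3 -c "from h import *;st()"
python3 -m jog '[[[0.06,0,0,0,0,0,0],[0.06,0,0,0,0,0,0],[0.06,0,0,0,0,0,0]]]' >/dev/null; python3 -c "from h import *;st()"
```

```text
t 10.32 box xy [-31.8  94.1] z 62.4 rpy [ 1.80e+02 -1.00e-02 -5.45e+00] F box [0.2 0.2] 0.6 gap -0.2
t 10.70 box xy [-25.3  94.9] z 61.9 rpy [179.97   0.24  -5.35] F box [-10.7   0.2] 7.6 gap 0.5
t 11.07 box xy [-16.5  95.4] z 62.0 rpy [180.     0.25  -5.33] F box [-11.1  -0.1] 6.3 gap 0.3
```

```bash
python3 -m jog '[[[0.06,0,0,0,0,0,0],[0.06,0,0,0,0,0,0],[0.06,0,0,0,0,0,0],[0,0,0,0,0,0,0]]]' >/dev/null; python3 -c "from h import *;st()"
python3 -m jog '[[[-0.6,0,0,0,0,0,0],[0,0.95,-0.15,0,0,0,0],[0,0.95,0,0,0,0,0],[0,0.95,0,0,0,0,0],[0,0.95,0.15,0,0,0,0],[0,0,0,0,0,0,0],[0.2,0,0,0,0,0,0],[0.06,0,0,0,0,0,0],[0.06,0,0,0,0,0,0]]]' >/dev/null; python3 -c "from h import *;st()"
python3 -m jog '[[[0.06,0,0,0,0,0,0],[0.06,0,0,0,0,0,0],[0.06,0,0,0,0,0,0]]]' >/dev/null; python3 -c "from h import *;st()"
```

```text
t 11.57 box xy [-6.5 95.5] z 62.1 rpy [-1.7999e+02  1.2000e-01 -5.3300e+00] F box [-4.9  0.8] 2.4 gap -0.1
t 12.70 box xy [-18.9 -93.8] z 62.4 rpy [-1.80e+02 -1.00e-02 -5.25e+00] F box [ 0.9 -0.3] 0.2 gap 0.1
t 13.07 box xy [-12.4 -94.5] z 61.8 rpy [-179.99    0.27   -5.32] F box [-12.  -0.] 8.2 gap 0.1
```

```bash
python3 -m jog '[[[0.06,0,0,0,0,0,0],[0.06,0,0,0,0,0,0],[0.06,0,0,0,0,0,0],[0.06,0,0,0,0,0,0]]]' >/dev/null; python3 -c "from h import *;st()"
python3 -m jog '[[[0.03,0,0,0,0,0,0],[0,0,0,0,0,0,0]]]' >/dev/null; python3 -c "from h import *;st()"
python3 -m jog '[[[-0.6,0,0,0,0,0,0],[0,-0.95,-0.15,0,0,0,0],[0,-0.95,0,0,0,0,0],[0,-0.95,0,0,0,0,0],[0,-0.95,0.15,0,0,0,0],[0,0,0,0,0,0,0],[0.3,0,0,0,0,0,0],[0.1,0,0,0,0,0,0]]]' >/dev/null; python3 -c "from h import *;st()"
python3 -m jog '[[[0.05,0,0,0,0,0,0],[0.05,0,0,0,0,0,0],[0.05,0,0,0,0,0,0]]]' >/dev/null; python3 -c "from h import *;st()"
```

```text
t 13.57 box xy [ -0.4 -94.9] z 61.9 rpy [179.98   0.27  -5.34] F box [-11.2  -1.8] 7.9 gap -0.2
t 13.82 box xy [  1.7 -94.9] z 62.0 rpy [179.98   0.19  -5.34] F box [-7.8 -1.3] 5.4 gap -0.2
t 14.82 box xy [-6.3 94.7] z 62.4 rpy [ 1.7999e+02 -2.0000e-02 -5.3700e+00] F box [-0.5  0.2] -0.3 gap -0.1
t 15.20 box xy [-1.4 94.8] z 61.9 rpy [179.97   0.24  -5.36] F box [-10.1  -0.2] 6.9 gap -0.2
```

```bash
python3 -m jog '[[[0.04,0,0,0,0,0,0],[0.04,0,0,0,0,0,0]]]' >/dev/null; python3 -c "from h import *;st()"
python3 -m jog '[[[0.04,0,0,0,0,0,0],[0.03,0,0,0,0,0,0]]]' >/dev/null; python3 -c "from h import *;st()"
```

```text
t 15.45 box xy [ 2.4 95.1] z 61.9 rpy [179.98   0.25  -5.34] F box [-10.6   0.8] 6.0 gap 0.3
t 15.70 box xy [ 6.  95.2] z 61.9 rpy [179.99   0.23  -5.34] F box [-9.5  1. ] 5.4 gap -0.3
```

```bash
python3 -m jog '[[[0.03,0,0,0,0,0,0],[0,0,0,0,0,0,0]]]' >/dev/null; python3 -c "from h import *;st()"
python3 -m jog '[[[0.03,0,0,0,0,0,0],[0,0,0,0,0,0,0]]]' >/dev/null; python3 -c "from h import *;st()"
```

```text
t 15.95 box xy [ 7.9 95.2] z 62.0 rpy [-180.      0.18   -5.35] F box [-6.4  0.2] 4.3 gap -0.2
t 16.20 box xy [ 8.2 95.3] z 61.9 rpy [179.99   0.33  -5.33] F box [-13.    0.5] 8.4 gap -0.2
```

The left end has stopped: force rose with no motion, at peg x ≈ 27. Now I'll finish the right end.

```bash
python3 -m jog '[[[-0.5,0,0,0,0,0,0],[0,0.95,-0.15,0,0,0,0],[0,0.95,0,0,0,0,0],[0,0.95,0,0,0,0,0],[0,0.95,0.15,0,0,0,0],[0,0,0,0,0,0,0],[0.3,0,0,0,0,0,0],[0.06,0,0,0,0,0,0]]]' >/dev/null; python3 -c "from h import *;st()"
python3 -m jog '[[[0.04,0,0,0,0,0,0],[0.04,0,0,0,0,0,0]]]' >/dev/null; python3 -c "from h import *;st()"
python3 -m jog '[[[0.04,0,0,0,0,0,0],[0,0,0,0,0,0,0]]]' >/dev/null; python3 -c "from h import *;st()"
```

```text
t 17.20 box xy [  3.9 -94.6] z 62.4 rpy [ 1.7999e+02  6.0000e-02 -5.3400e+00] F box [-7.  -2.4] 3.1 gap 0.1
t 17.45 box xy [  5.9 -94.4] z 61.9 rpy [179.97   0.27  -5.3 ] F box [-10.9  -2.7] 8.2 gap -0.1
t 17.70 box xy [  8.4 -94.4] z 62.0 rpy [179.98   0.19  -5.3 ] F box [-6.6 -1.9] 5.1 gap -0.4
```

```bash
python3 -m jog '[[[0.03,0,0,0,0,0,0],[0,0,0,0,0,0,0]]]' >/dev/null; python3 -c "from h import *;st()"
python3 -m jog '[[[-0.5,0,0,0,0,0,0],[0,0,-0.9,0,0,0,0],[0,0,-0.9,0,0,0,0],[0,0,-0.9,0,0,0,0],[0,0.95,0,0,0,0,0],[0,0.95,0,0,0,0,0],[0,0.95,0,0,0,0,0],[0,0.95,0,0,0,0,0],[0,0.95,0,0,0,0,0],[0,0,0,0,0,0,0]]]' >/dev/null
python3 - <<'E'
from h import *;st()
from bench import snapshot
p,d=snapshot("top");cv2.imwrite("pics/top3.png",cv2.resize(p[140:260,220:390,::-1],None,fx=4.5,fy=4.5,interpolation=cv2.INTER_CUBIC))
E
```

```text
t 17.95 box xy [  8.7 -94.4] z 61.8 rpy [179.97   0.34  -5.3 ] F box [-14.5  -3.2] 9.2 gap -0.2
t 19.20 box xy [ -13.7 -334.6] z 197.1 rpy [ 1.7997e+02  1.0000e-02 -5.5200e+00] F box [0.6 0.6] -0.2 gap 0.1
```

View pics/top3.png

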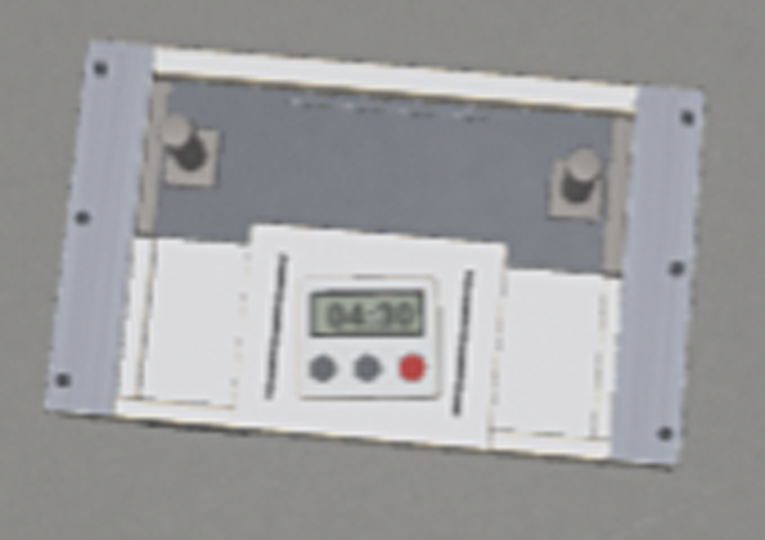

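The plate now covers the whole bay up to the rear wall. The caps are at crop pixels (178,130) and (583,164), and the arm is clear. One numeric check, then I'll hand in.

```bash
python3 - <<'E'
from h import *
f=lambda a:(np.array(a,float)+.5)/4.5-.5+[220,140]
P=ray("top",f([[178,130],[583,164]]),87);x=(P[:,:2]-O)@RB;print(x)
from bench import job
if x[:,0].min()>19: print(job.hand_in())
E
```

```text
[[ 26.62851604  94.75706153]
 [ 26.59686722 -92.79302683]]
the job is handed in; nothing more can be done
None
```

The shutter is shut, and I handed the job in at about 19 s of the 64 s allowed. I pushed the two pegs in turn with the shut fingers, with an estimated lead of about 12–15 mm at most. It never jammed. The push forces I read, at the end of each move rather than continuously, were at most about 15 N along the slide.

- **Stops:** each end stopped against the rear wall, where the force rose with no further motion. From the arm's position I put the left peg at x of about 27 mm and the right at about 27.5 mm.
- **Last camera check:** with the arm lifted well clear, the top camera put the pegs at box x = +26.6 mm (left) and +26.6 mm (right). The target is +26 mm and the limit is above 14 mm. The plate covers both cards.
- **Disagreement:** no check failed. The two estimates of x differ by about 1 mm. The right peg's sideways position read −92.8 mm against a nominal −95 mm, which is within the shutter's side play and the camera calibration error.

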